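# Make up the pudding tin and the cleaning caddy

### The arm

A 6-joint arm with a two-finger parallel gripper is mounted at the origin on the work surface. World frame = base frame: x ahead of the robot, y to its left, z up, the work surface at z = 0. Lengths are in m, angles in degrees, forces in N, time in s.
With the tool pointing down it reaches from about 0.3 to 0.75 m from the base axis. Payload 8.5 kg.
Tool frame: the origin (TCP) lies on the centre line of the jaws, within the pads' length; the fingertips stand 14 mm ahead of it and the grasp point (between the pads) lies 5 mm behind it; z points along the fingers, x is the direction in which the jaws open and shut, and the axes are right-handed (so a half turn about z gives the same grasp; the last joint's range is limited). The gripper opens to 85 mm and grips with 20 to 120 N. Pads are 22 mm wide; open, the fingers measure 114 mm over their backs; the gripper's body (76 mm by 85 mm) begins 54 mm behind the grasp point. The pads swing forward as they close: fully open they stand 13 mm farther back than shut.
Start: joints at [55.732, 21.807, 74.336, -0, 83.858, -12.336], TCP at [0.205, 0.51, 0.245] pointing down, gripper open.
Joint ranges: [-178.18, 178.18], [-50.72, 133.34], [12.68, 142.11], [-81.47, 261.47], [9.98, 163.14], [-165.26, 165.26]. Speed limits (degrees/s): [136.94, 136.94, 180, 180, 180, 180].

### API

Orientations are given as a 3x3 rotation matrix whose columns are the frame's x, y, z axes.
In Python, from rig import * gives the robot as it stands.
- The arm moves only by the shell command python3 -m crank 'ROWS' [FORCE]. ROWS is JSON, one flat list of numbers, 7 for each row, row after row: the turn, a rotation vector about the world's x, y, z in rad, then the shift along the world's x, y, z in m, then the opening in per cent of the stroke, from 0 (shut) to 100 (fully open). A call has 1 to 20 rows; each row shifts and turns the commanded pose from where the row before left it; what a row does not reach is not made up. A row lasts 1/10 s, in which the tool goes at most 50 mm and 8.59 degrees, less where a joint would pass 70% of its speed; a pose out of reach is approached as far as the arm can. A call is refused whole if a number of a shift passes 0.05 or a number of a turn 0.15, either way. A call with a gripper value outside its range is refused whole. The fingers move at their own pace and stop on an object; FORCE is the grip in N (left out, the last holds). Time passes only in rows, so rows that do not move let the fingers close. It gives the time, the measured TCP pose, the force and the opening at its end, in the units of the state.
- observe(): the state, without advancing time (a new reading comes with each control period).
- get_image(name): name is "scene" or "top" or "wrist"; returns a dict with "frame" (480x640x3 uint8, red, green, blue), "fov_y" (degrees; the focal length in pixels is half the picture's height over the tangent of half this angle, whatever the lens; pixels are square), "cx", "cy" (the principal point, pixels), "world_to_cam" (4x4, takes a point from world to camera coordinates). Camera axes: x right, y up, looking along -z (the intrinsics and any distortion apply to the point x, -y, -z); pixel columns grow to the right and rows downward; lengths in m; the calibration is good to about 2 mm. A picture is of the moment at which its call begins. There is no depth.
- close_job(): hands the job in, once; it reports no verdict.
The state is a dict: "time_s": time; "q": joint angles; "qvel": joint speeds; "joint_efforts": joint torques, N m; "position": TCP position; "tool_rot": TCP orientation; "ft_force": force on the tool from outside, world axes, zero at the start; "wrist_torque": the same for the moment, N m; "grip_width": finger opening in m.
Only numpy, scipy, OpenCV 4.12 (cv2) and the standard library are available. Lean on these libraries where they do the work, as an engineer would, in place of code of your own. Each camera call takes 0.05 s, during which the arm holds its last target. There are 200 camera calls.

### The job

Make up two kits from the stock on the steel tray. For the pudding kit, put the aluminium pudding basin and the yellow measuring spoon in the cream tin, both right way up on its floor so that nothing stands above the rim, and shut the lid fully; for the cleaning kit, lay the beech scraper flat, the same way up as now, in one compartment of the green caddy and stand the red spray bottle in the other. Keep the bottle upright, set things down rather than dropping them, and leave the sugar dispenser and the spoon rest where they are.

Things in the scene. Friction and masses are not known exactly. Their poses are not given: they have to be found in the camera images.
- scraper_centre (a point): Beech scraper lying flat: a bar handle 88 long, 22 wide, 12 high, and a blade 38 long, 44 wide, 7 thick; 126 overall. The point is on the handle's centreline, half-way up (6 above the underside), close to the centre of mass. Its x runs along the scraper towards the blade: the handle spans x -60 to +28, the blade +28 to +66. z is up. It starts in the row of the tray nearer the robot, within 0.35 rad of world x.
- basin_centre (a point): Small aluminium pudding basin, open at the top, round, tapering from 42 diameter at the foot to 57, with an upright rim band 60 in diameter and 11 high at the top; 42 high. The point is on its axis, 21 above its foot; the middle of the rim band is 15 above the point. z is up. It starts in the row of the tray nearer the robot.
- spoon_centre (a point): Yellow plastic double-ended measuring spoon, 110 long: a straight handle 12 wide and 10 thick (its underside 4 above the ground) between a bowl of 36 and a bowl of 28 diameter, each 14 high. The point is the middle of the handle, 9 above the ground the bowls rest on. x runs along the handle towards the larger bowl (the bowls span x -54 to -26 and +20 to +56). z is up. It starts in the row of the tray nearer the robot, within 0.35 rad of world x.
- bottle_centre (a point): Red plastic spray bottle, empty, standing, 170 high: round body of 54 diameter for the lowest 98, then a shoulder and neck, and on top a white spray head (a block 70 along x, 26 wide along y, 30 high) with a red trigger below its -x end. The point is on the body's axis, 85 above its foot; the middle of the spray head is 70 above the point. z is up, the nozzle points to -x. It starts in the far row of the tray, nozzle within 0.5 rad of world -x.
- tin: Cream hinged tin, fixed, without partitions: outside 160 (x) by 220 (y) by 55 high, walls and floor 5 thick. The origin is the centre of its underside; x points to the hinged side, away from the robot. The tin stands to the left or the right of the tray, turned by up to 0.1 rad. (Sizes in mm.) The tray is of galvanised steel, 320 by 400, its floor 4 above the table and its rim 16.
- tin_lid (a joint): Angle of the tin's lid in rad: 0 shut, growing as it opens; about 1.5 to 1.8 (upright, leaning slightly back) at the start. The hinge line is the top edge of the tin's far wall (tin frame x = 80, z = 55, along y). The hinge is stiff: the lid stays where it is left and must be pushed all the way down.
- lid_edge (a point): Middle of the free edge of the tin's lid, on its outer face: a flat cream plate with a red panel on the outer face, 160 from hinge to free edge, 220 wide, 6 thick, without handle. Shut, this point is on top, at the side near the robot; open, it is the top of the upright lid, on the face away from the robot.
- caddy: Green plastic caddy, open, fixed: outside 170 (x) by 180 (y) by 55 high, walls, floor and partition 5 thick. One partition along its x at y = 0 makes two equal compartments, each 160 (x) by 82 (y) inside, with centres at y = +44 and y = -44. The origin is the centre of its underside. It stands on the other side of the tray from the tin, turned by up to 0.1 rad.
- dispenser_centre (a point): Glass sugar dispenser with steel flip-top spout, standing, 64 diameter, 123 high. The point is on its axis, 55 above its foot. In the far row of the tray; not part of any kit.
- spoonrest_centre (a point): Blue ceramic spoon rest, a round dish of 76 diameter with a short tongue, 14 high. The point is on its axis, 7 above its foot. In the far row of the tray; not part of any kit.
Mind the look-alikes: they are no part of the job. There is more than one size of the part that bears basin_centre; the job needs the smallest.

How it is judged:
By the outcome, as a careful person would: the job done as asked, in the order asked, and still so for the second after the job is handed in, with the robot touching nothing.
It also fails if it takes over 141 s, if anything falls off the work surface, if the arm or the gripper's body presses on something with over 40 N, if the wrist force passes 120 N, or if a joint passes its speed limit or range.

## Working session

There is one attempt and no reset: what is moved stays moved. The work goes in short steps, Python scripts to look and compute and a shell command to move; the robot and the scene stay as the last step left them, time stands still between calls to the robot, and variables do not carry over. Pictures are saved under pics/ and viewed, about 12 in all and at most 16, crops included, and the job is handed in when it is done.

```bash
mkdir -p pics
python3 - <<'E'
from rig import *
import cv2,numpy as np
for n in("scene","top"):
    d=get_image(n); cv2.imwrite(f"pics/{n}0.png",d["frame"][:,:,::-1]); print(n,d["fov_y"],d["cx"],d["cy"],[k for k in d]); print(np.round(d["world_to_cam"],4).tolist())
s=observe();print(s["position"],s["tool_rot"],s["time_s"],s["grip_width"])
E
```

```text
scene 57.75356734589005 317.1094339143211 235.4508121044969 ['frame', 'fov_y', 'cx', 'cy', 'world_to_cam']
[[0.0824, 0.9966, -0.0013, -0.0536], [-0.806, 0.0674, 0.5881, 0.3464], [0.5862, -0.0474, 0.8088, -1.2685], [0.0, 0.0, 0.0, 1.0]]
top 46.88494048330656 322.3137566926676 245.26167226859306 ['frame', 'fov_y', 'cx', 'cy', 'world_to_cam']
[[0.0196, -0.9992, 0.0335, -0.0285], [0.9979, 0.0216, 0.0608, -0.4851], [-0.0615, 0.0322, 0.9976, -1.065], [0.0, 0.0, 0.0, 1.0]]
[0.2052828  0.5099875  0.24478002] [[ 3.73527057e-01  9.27618982e-01 -7.49435908e-04]
 [ 9.27618398e-01 -3.73527695e-01 -1.08145635e-03]
 [-1.28311451e-03 -2.91237327e-04 -9.99999134e-01]] 0.1 0.08500848161629858
```

View pics/scene0.png

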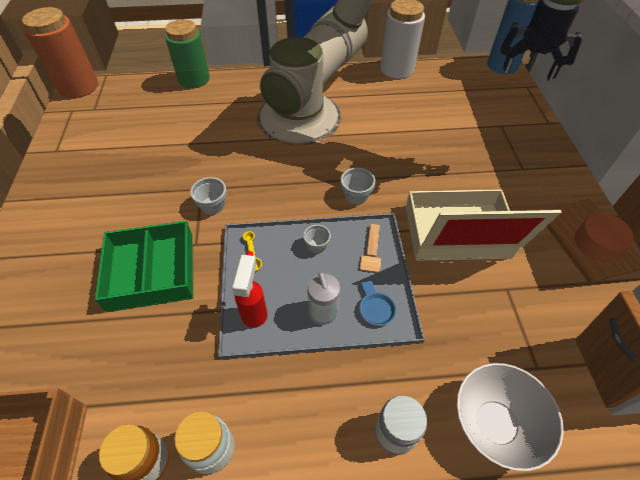

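View pics/top0.png

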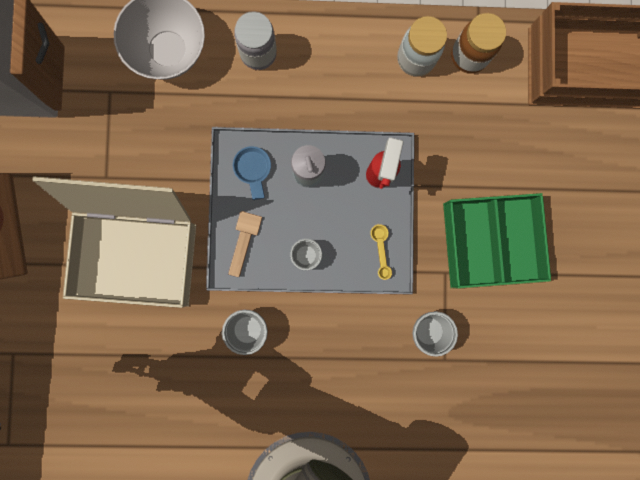

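```bash
python3 - <<'E'
import cv2
i=cv2.imread("pics/top0.png")
for n,x in(("L",60),("R",296)):
    cv2.imwrite(f"pics/top{n}.png",cv2.resize(i[125:310,x:x+260],None,fx=3,fy=3,interpolation=cv2.INTER_CUBIC))
E
cat > h.py <<'E'
from rig import *
import cv2,numpy as np
from scipy.optimize import least_squares
def load(n): return get_image(n)
def ray(d,u,v):
    f=240/np.tan(np.radians(d["fov_y"]/2)); T=np.array(d["world_to_cam"]);R=T[:3,:3];t=T[:3,3]
    return -R.T@t, R.T@np.array([(u-d["cx"])/f,-(v-d["cy"])/f,-1])
def atz(d,u,v,z):
    o,r=ray(d,u,v); return np.round((o+r*(z-o[2])/r[2])[:2],4)
def proj(d,p):
    f=240/np.tan(np.radians(d["fov_y"]/2)); T=np.array(d["world_to_cam"]); c=T[:3,:3]@p+T[:3,3]
    return np.array([d["cx"]+f*c[0]/-c[2],d["cy"]-f*c[1]/-c[2]])
E
```

```text
(no output)
```

View pics/topL.png

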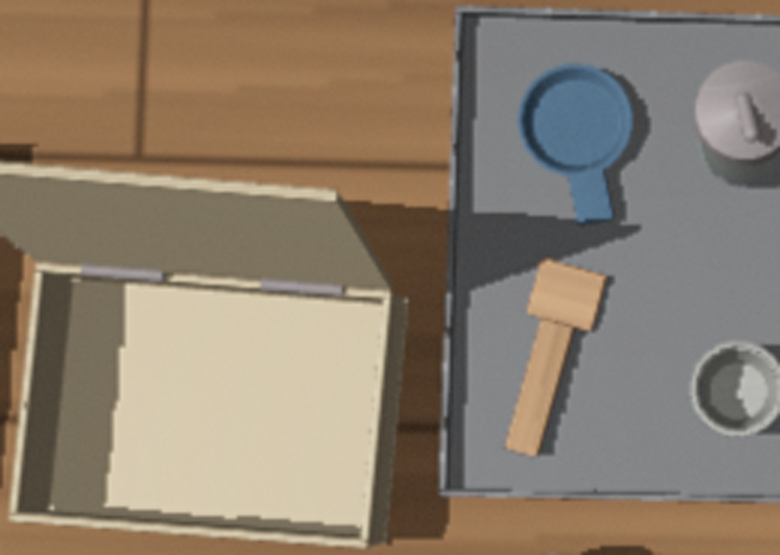

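View pics/topR.png

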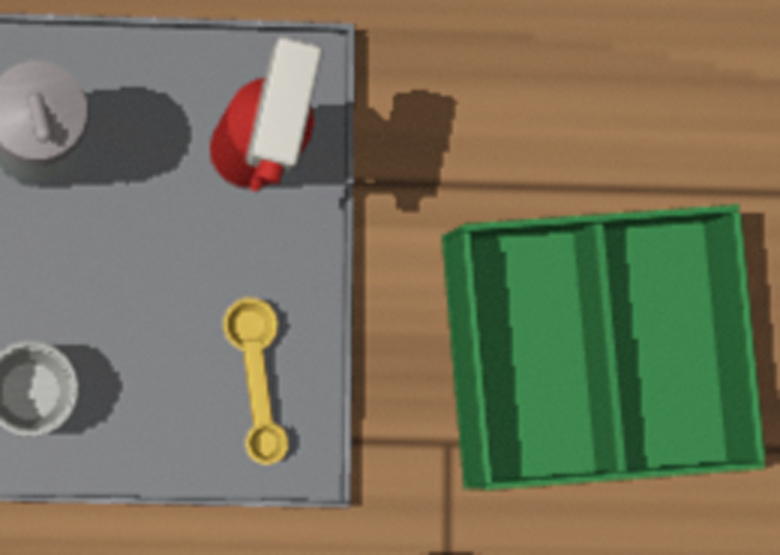

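Run:
```python
from h import *
d=get_image("top")
L=lambda x,y,z:atz(d,60+(x+.5)/3-.5,125+(y+.5)/3-.5,z)
R=lambda x,y,z:atz(d,296+(x+.5)/3-.5,125+(y+.5)/3-.5,z)
def rect(name,ps):
    ps=np.array(ps); print(name,"c",ps.mean(0).round(4),"sides",np.round(np.linalg.norm(ps-np.roll(ps,-1,0),axis=1),4),"ang",[round(float(np.arctan2(*(ps[(i+1)%4]-ps[i])[::-1])),3) for i in range(4)])
rect("blade",[L(543,260,.011),L(607,275,.011),L(591,332,.011),L(528,316,.011)])
print("handle end",(L(506,449,.016)+L(538,456,.016))/2,"junction",(L(542,320,.016)+L(572,328,.016))/2)
print("basin",atz(d,306.2,254.1,.046))
a,b=R(251,324,.018),R(266,443,.018);print("spoon big",a,"small",b,np.linalg.norm(a-b),"yaw",np.arctan2(*(a-b)[::-1]))
rect("head",[R(282,38,.174),R(321,46,.174),R(296,165,.174),R(248,156,.174)])
rect("tin",[L(10,518,.055),L(365,546,.055),L(392,292,.055),L(37,265,.055)])
rect("caddy",[R(468,228,.055),R(740,206,.055),R(764,466,.055),R(489,487,.055)])
print("lid top edge",L(-15,165,.21),L(335,195,.21))
print("disp top",R(38,112,.127),"rest",L(577,119,.018),"tray",L(458,8,.016),R(354,26,.016),R(350,505,.016),L(443,495,.016))
print("hood/bases", atz(d,245,332,.05),atz(d,435,334,.05))
# scene check
s=get_image("scene")
print("basin in scene",proj(s,np.r_[atz(d,306.2,254.1,.046),.046]), "spoon",proj(s,np.r_[a,.018]),proj(s,np.r_[b,.018]),"caddycorn",[proj(s,np.r_[R(*p,.055),.055]).round(1) for p in((468,228),(740,206),(764,466),(489,487))])
```

```text
blade c [0.5258 0.1261] sides [0.0427 0.0387 0.0422 0.0379] ang [-1.781, 2.896, 1.344, -0.232]
handle end [0.42325 0.15185] junction [0.5068  0.13175]
basin [0.4663 0.0127]
spoon big [ 0.5125 -0.1295] small [ 0.4352 -0.1403] 0.078050816779839 yaw 0.1388167961815008
head c [ 0.6252 -0.1269] sides [0.0225 0.0694 0.0275 0.07  ] ang [-1.745, 2.947, 1.41, -0.264]
tin c [0.4487 0.3449] sides [0.217  0.1582 0.219  0.1566] ang [-1.632, -0.071, 1.517, 3.083]
caddy c [ 0.5005 -0.3566] sides [0.1761 0.1661 0.1763 0.1643] ang [-1.466, -3.054, 1.666, 0.087]
lid top edge [0.5685 0.4141] [0.5572 0.2303]
disp top [0.6253 0.0127] rest [0.641  0.1223] tray [0.7127 0.202 ] [ 0.7121 -0.1956] [ 0.3961 -0.1959] [0.395  0.2016]
hood/bases [0.3185 0.1235] [ 0.3207 -0.2329]
basin in scene [315.92801551 236.16249243] spoon [252.58255385 265.23948722] [247.98222946 236.88760655] caddycorn [array([184.2, 285.7]), array([ 93.3, 300.4]), array([103. , 233.4]), array([184.8, 222.1])]
```

Run:
```python
import cv2
i=cv2.imread("pics/scene0.png")
cv2.imwrite("pics/sceneC.png",cv2.resize(i[180:360,90:350],None,fx=3,fy=3,interpolation=cv2.INTER_CUBIC))
```

```text
(no output)
```

View pics/sceneC.png

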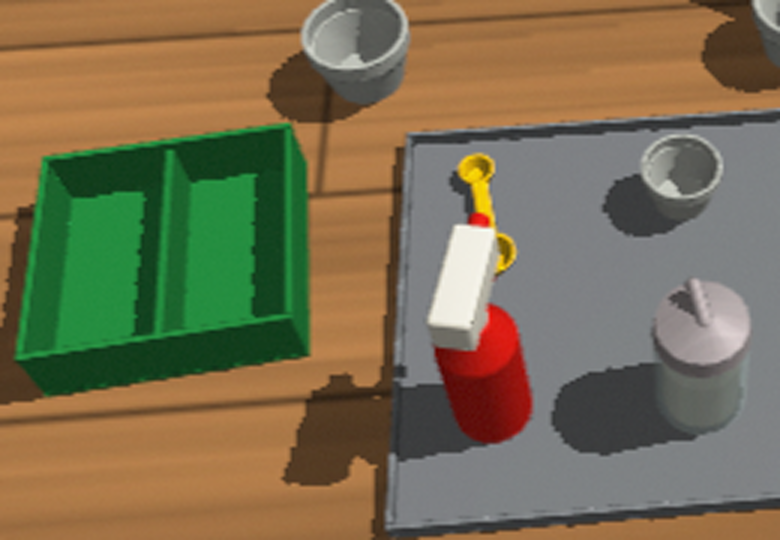

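Run:
```python
from h import *
d=get_image("top"); f=240/np.tan(np.radians(d["fov_y"]/2))
L=lambda x,y:(60+(x+.5)/3-.5,125+(y+.5)/3-.5)
R=lambda x,y:(296+(x+.5)/3-.5,125+(y+.5)/3-.5)
def und(u,v,k):
    p=np.array([u-d["cx"],v-d["cy"]])/f; q=p.copy()
    for _ in range(8): q=p/(1+k*(q@q))
    return q*f+[d["cx"],d["cy"]]
sets=[((.160,.220),.055,[L(10,518),L(365,546),L(392,292),L(37,265)],(.4487,.3449,-.06)),
((.170,.180),.055,[R(489,487),R(764,466),R(740,206),R(468,228)],(.5005,-.3566,.09)),
((.320,.400),.016,[L(443,495),R(350,505),R(354,26),L(458,8)],(.555,0,0))]
def mod(p,s):
    c,w=np.cos(p[2]),np.sin(p[2]); x,y=s[0][0]/2,s[0][1]/2
    return np.array([[p[0]+c*a-w*b,p[1]+w*a+c*b] for a,b in((-x,y),(-x,-y),(x,-y),(x,y))])
def res(t):
    return np.concatenate([(np.array([atz(d,*und(*q,t[0]),s[1]) for q in s[2]])-mod(t[1+3*i:4+3*i],s)).ravel() for i,s in enumerate(sets)])*1e3
r=least_squares(res,np.r_[0.,np.concatenate([s[3] for s in sets])],x_scale=.01,diff_step=1e-3)
print(r.x.round(4)); print(r.fun.reshape(3,4,2).round(1).tolist())
k=r.x[0]
A=lambda q,z:atz(d,*und(*q,k),z)
m=lambda *p:np.mean(p,0)
e=A(m(L(506,449),L(538,456)),.016);j=A(m(L(543,260),L(607,275)),.011)
print("scraper end,tip",e,j,np.linalg.norm(e-j),"yaw",np.arctan2(*(j-e)[::-1]),"c",e+(j-e)*60/126)
print("basin",A((306.2,254.1),.046))
a,b=A(R(251,324),.018),A(R(266,443),.018);print("spoon",a,b,"yaw",np.arctan2(*(a-b)[::-1]),"c",(a*40+b*38)/78)
print("head",[A(R(*q),.174) for q in((282,38),(321,46),(296,165),(248,156))])
print("disp",A(R(38,112),.127),"rest",A(L(577,119),.018))
```

```text
[ 0.      0.4487  0.3449 -0.0597  0.5004 -0.3566  0.0941  0.554   0.003
  0.0008]
[[[1.4, -1.2], [1.3, 1.8], [-0.6, 0.2], [-2.0, -0.8]], [[2.4, -1.1], [2.2, 2.6], [-1.5, 1.3], [-3.1, -2.8]], [[1.2, -1.3], [2.0, 1.2], [-2.0, 1.2], [-1.1, -1.2]]]
scraper end,tip [0.4233 0.1518] [0.5445 0.1216] 0.12490588456914267 yaw -0.24420196425392204 c [0.48101429 0.13741905]
basin [0.4663 0.0127]
spoon [ 0.5125 -0.1295] [ 0.4352 -0.1403] yaw 0.1388167961815008 c [ 0.47484103 -0.13476154]
head [array([ 0.6611, -0.1237]), array([ 0.6572, -0.1459]), array([ 0.5891, -0.1325]), array([ 0.5935, -0.1054])]
disp [0.6253 0.0127] rest [0.641  0.1223]
```

```bash
sed -i 's/return np.round((o+r\*(z-o\[2\])\/r\[2\])\[:2\],4)/return (o+r*(z-o[2])\/r[2])[:2]/' h.py
cat >> h.py <<'E'
L=lambda x,y:(60+(x+.5)/3-.5,125+(y+.5)/3-.5)
R=lambda x,y:(296+(x+.5)/3-.5,125+(y+.5)/3-.5)
def und(d,u,v,k):
    f=240/np.tan(np.radians(d["fov_y"]/2)); p=np.array([u-d["cx"],v-d["cy"]])/f; q=p.copy()
    for _ in range(8): q=p/(1+k*(q@q))
    return q*f+[d["cx"],d["cy"]]
E
python3 - <<'E'
from h import *
d=get_image("top")
sets=[((.160,.220),.055,[L(10,518),L(365,546),L(392,292),L(37,265)],(.4487,.3449,-.06)),
((.170,.180),.055,[R(489,487),R(764,466),R(740,206),R(468,228)],(.5005,-.3566,.09)),
((.320,.400),.016,[L(443,495),R(350,505),R(354,26),L(458,8)],(.555,0,0))]
def mod(p,s):
    c,w=np.cos(p[2]),np.sin(p[2]); x,y=s[0][0]/2,s[0][1]/2
    return np.array([[p[0]+c*a-w*b,p[1]+w*a+c*b] for a,b in((-x,y),(-x,-y),(x,-y),(x,y))])
def res(t):
    return np.concatenate([(np.array([atz(d,*und(d,*q,t[0]),s[1]) for q in s[2]])-mod(t[1+3*i:4+3*i],s)).ravel() for i,s in enumerate(sets)])*1e3
r=least_squares(res,np.r_[-.05,np.concatenate([s[3] for s in sets])])
print(r.x.round(4)); print(r.fun.reshape(3,4,2).round(1).tolist())
k=r.x[0]
A=lambda q,z:atz(d,*und(d,*q,k),z).round(4)
m=lambda *p:np.mean(p,0)
e=A(m(L(506,449),L(538,456)),.016);j=A(m(L(543,260),L(607,275)),.011)
print("scraper end,tip",e,j,np.linalg.norm(e-j),"yaw",np.arctan2(*(j-e)[::-1]),"c",e+(j-e)*60/126)
print("basin",A((306.2,254.1),.046))
a,b=A(R(251,324),.018),A(R(266,443),.018);print("spoon",a,b,"yaw",np.arctan2(*(a-b)[::-1]),"c",(a*40+b*38)/78)
print("head",[A(R(*q),.174) for q in((282,38),(321,46),(296,165),(248,156))])
print("disp",A(R(38,112),.127),"rest",A(L(577,119),.018),"lid top",A(L(-15,165),.21),A(L(335,195),.21))
w=get_image("wrist");print(w["fov_y"],w["world_to_cam"].round(3).tolist())
E
```

```text
[-0.05    0.4485  0.3479 -0.0591  0.5006 -0.3589  0.0938  0.5543  0.0032
  0.0009]
[[[0.5, 1.3], [1.1, -0.2], [-0.4, -2.2], [-1.2, 1.1]], [[2.1, 0.3], [1.6, 1.0], [-0.7, -0.1], [-3.0, -1.3]], [[0.6, -0.9], [1.4, 0.7], [-1.6, 0.5], [-0.5, -0.3]]]
scraper end,tip [0.4232 0.1521] [0.5445 0.1217] 0.12505138943650324 yaw -0.24556050945375624 c [0.4809619  0.13762381]
basin [0.4663 0.0127]
spoon [ 0.5125 -0.1295] [ 0.4352 -0.1404] yaw 0.14008546238306913 c [ 0.47484103 -0.13481026]
head [array([ 0.6616, -0.124 ]), array([ 0.6577, -0.1462]), array([ 0.5892, -0.1327]), array([ 0.5936, -0.1055])]
disp [0.6255 0.0127] rest [0.6413 0.1226] lid top [0.5697 0.4196] [0.5575 0.2313]
68.49419992707654 [[0.375, 0.927, -0.001, -0.55], [-0.892, 0.361, -0.272, 0.034], [-0.252, 0.103, 0.962, -0.379], [0.0, 0.0, 0.0, 1.0]]
```

```bash
python3 -m crank '[0,0,0.0295,0.02,-0.038,0,100, 0,0,0.0295,0.02,-0.038,0,100, 0,0,0.0295,0.02,-0.038,0,100, 0,0,0.0295,0.02,-0.038,0,100, 0,0,0.0295,0.02,-0.038,0,100, 0,0,0.0295,0.02,-0.038,0,100, 0,0,0.0295,0.02,-0.038,0,100, 0,0,0.0295,0.02,-0.038,0,100, 0,0,0.0295,0.02,-0.038,0,100, 0,0,0.0295,0.02,-0.038,0,100, 0,0,0.0295,0.02,-0.038,0,100, 0,0,0.0295,0.02,-0.038,0,100, 0,0,0.0295,0.02,-0.038,0,100, 0,0,0,0,0,0,100, 0,0,0,0,0,0,100]' 30
python3 - <<'E'
from h import *
w=get_image("wrist");cv2.imwrite("pics/w1.png",w["frame"][:,:,::-1])
s=observe();print(s["position"],s["tool_rot"].round(3).tolist())
b=np.array([.4663,.0127]);print(proj(w,np.r_[b,.046]),proj(w,np.r_[b,.004]),proj(w,np.array([.4752,-.1348,.018])),proj(w,np.array([.481,.1376,.016])))
E
```

```text
time_s: 1.85
position: [0.4655, 0.0156, 0.2451]
tool_rot: [[0.001, 1.0, -0.001], [1.0, -0.001, 0.0], [0.0, -0.001, -1.0]]
ft_force: [0.5, 0.6, 0.1]
grip_width: 0.0854
[0.46508285 0.0164453  0.24518337] [[-0.0, 1.0, -0.001], [1.0, 0.0, 0.0], [0.0, -0.001, -1.0]]
[312.0971049  227.34560215] [312.44212504 218.99381796] [169.38622675 230.46544462] [432.37775229 234.74303527]
```

View pics/w1.png

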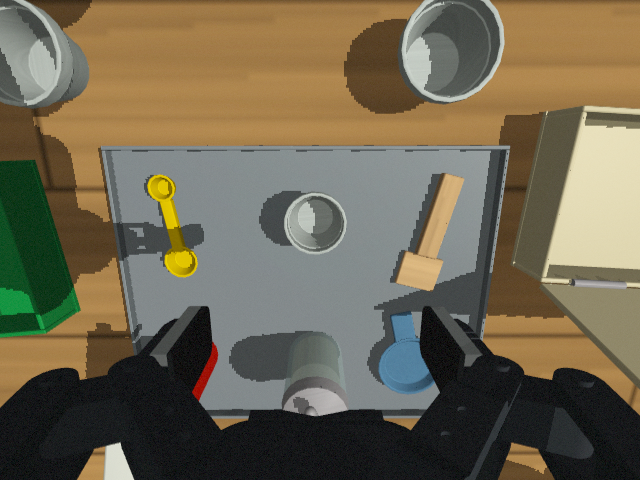

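```bash
python3 -m crank '[0,0,0,0,-0.002,-0.03,100, 0,0,0,0,0,-0.03,100, 0,0,0,0,0,-0.03,100, 0,0,0,0,0,-0.03,100, 0,0,0,0,0,-0.03,100, 0,0,0,0,0,-0.02,100, 0,0,0,0,0,-0.02,100, 0,0,0,0,0,-0.011,100, 0,0,0,0,0,-0.011,100, 0,0,0,0,0,0,100, 0,0,0,0,0,0,50, 0,0,0,0,0,0,50, 0,0,0,0,0,0,50, 0,0,0,0,0,0,50, 0,0,0,0,0,0,50, 0,0,0,0,0,0,50, 0,0,0,0,0,0,50, 0,0,0,0,0,0,50, 0,0,0,0,0,0,50, 0,0,0,0,0,0,50]' 30
```

```text
time_s: 3.9
position: [0.4657, 0.0145, 0.0344]
tool_rot: [[-0.001, 1.0, 0.002], [1.0, 0.001, 0.0], [0.0, 0.002, -1.0]]
ft_force: [-0.6, 2.5, 5.5]
grip_width: 0.0594
```

```bash
python3 -m crank '[0,0,0,0,0,0.01,50, 0,0,0,0,0,0.03,50, 0,0,0,0,0,0.03,50, 0,0,0,0,0,0.03,50, 0,0,0,-0.0015,0.024,0,50, 0,0,0,-0.0015,0.024,0,50, 0,0,0,-0.0015,0.024,0,50, 0,0,0,-0.0015,0.024,0,50, 0,0,0,-0.0015,0.024,0,50, 0,0,0,-0.0015,0.024,0,50, 0,0,0,-0.0015,0.024,0,50, 0,0,0,-0.0015,0.024,0,50, 0,0,0,-0.0015,0.024,0,50, 0,0,0,-0.0015,0.024,0,50, 0,0,0,-0.0015,0.024,0,50, 0,0,0,-0.0015,0.024,0,50, 0,0,0,-0.002,0.024,0,50, 0,0,0,-0.002,0.024,0,50, 0,0,0,-0.002,0.024,0,50, 0,0,0,0,0,0,50]'
python3 -m crank '[0,0,0,0,0.009,0,50,0,0,0,0,0,0,50,0,0,0,0,0,0,50]'
python3 - <<'E'
from h import *
w=get_image("wrist");cv2.imwrite("pics/w2.png",w["frame"][:,:,::-1])
E
```

```text
time_s: 5.9
position: [0.4408, 0.3763, 0.1342]
tool_rot: [[-0.003, 1.0, 0.001], [1.0, 0.003, 0.001], [0.001, 0.001, -1.0]]
ft_force: [-1.7, 0.3, -0.5]
grip_width: 0.0596
time_s: 6.2
position: [0.4415, 0.3827, 0.1336]
tool_rot: [[-0.0, 1.0, 0.0], [1.0, 0.0, -0.0], [-0.0, 0.0, -1.0]]
ft_force: [-0.1, 0.3, -0.9]
grip_width: 0.0594
```

View pics/w2.png

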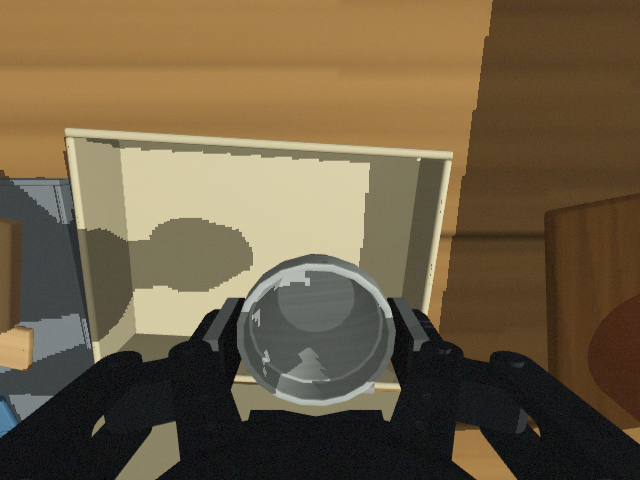

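```bash
python3 -m crank '[0,0,0,0,0,-0.02,50, 0,0,0,0,0,-0.02,50, 0,0,0,0,0,-0.02,50, 0,0,0,0,0,-0.015,50, 0,0,0,0,0,-0.01,50, 0,0,0,0,0,-0.006,50, 0,0,0,0,0,-0.004,50, 0,0,0,0,0,-0.002,50, 0,0,0,0,0,0,50, 0,0,0,0,0,0,50]'
```

```text
time_s: 7.25
position: [0.4416, 0.3833, 0.0368]
tool_rot: [[-0.001, 1.0, 0.001], [1.0, 0.001, 0.0], [0.0, 0.001, -1.0]]
ft_force: [0.5, 0.4, -0.3]
grip_width: 0.0592
```

Not yet touching; ease down, release to ~72 mm, and lift.

```bash
python3 -m crank '[0,0,0,0,0,-0.0007,50, 0,0,0,0,0,-0.0006,50, 0,0,0,0,0,0,50, 0,0,0,0,0,0,50]'
python3 -m crank '[0,0,0,0,0,0,74, 0,0,0,0,0,0,76, 0,0,0,0,0,0,80, 0,0,0,0,0,0,84, 0,0,0,0,0,0,84, 0,0,0,0,0,0,84, 0,0,0,0,0,0.01,84, 0,0,0,0,0,0.02,84, 0,0,0,0,0,0.03,84, 0,0,0,0,0,0.03,84, 0,0,0,0,0,0.03,84, 0,0,0,0,0,0,84]'
python3 - <<'E'
from h import *
w=get_image("wrist");cv2.imwrite("pics/w3.png",w["frame"][:,:,::-1])
E
```

```text
time_s: 7.65
position: [0.4415, 0.3833, 0.0355]
tool_rot: [[-0.001, 1.0, 0.001], [1.0, 0.001, 0.0], [0.0, 0.001, -1.0]]
ft_force: [-1.5, -0.2, 5.0]
grip_width: 0.0596
time_s: 8.85
position: [0.4428, 0.3841, 0.1599]
tool_rot: [[-0.001, 1.0, 0.007], [1.0, 0.001, 0.004], [0.004, 0.007, -1.0]]
ft_force: [0.5, 0.5, -0.2]
grip_width: 0.0717
```

View pics/w3.png

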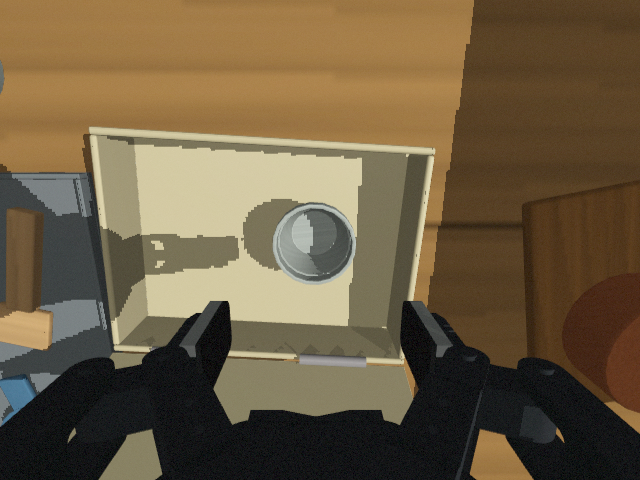

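```bash
python3 -m crank '[0,0,0,0.002,-0.02,0,60, 0,0,0.01,0.002,-0.033,0,40, 0,0,0.01,0.002,-0.033,0,40, 0,0,0.01,0.002,-0.033,0,40, 0,0,0.01,0.002,-0.033,0,40, 0,0,0.01,0.002,-0.033,0,40, 0,0,0.01,0.002,-0.033,0,40, 0,0,0.01,0.002,-0.033,0,40, 0,0,0.01,0.002,-0.033,0,40, 0,0,0.01,0.002,-0.033,0,40, 0,0,0.01,0.002,-0.033,0,40, 0,0,0.01,0.002,-0.033,0,40, 0,0,0.01,0.002,-0.033,0,40, 0,0,0.01,0.002,-0.033,0,40, 0,0,0.01,0.002,-0.033,0,40, 0,0,0,0.0025,-0.035,0,40, 0,0,0,0,0,0,40, 0,0,0,0,0,0,40]' 25
python3 - <<'E'
from h import *
w=get_image("wrist");cv2.imwrite("pics/w4.png",w["frame"][:,:,::-1])
s=observe();print(s["position"],np.arctan2(*(s["tool_rot"][1::-1,0])))
print(proj(w,np.array([.474,-.134,.018])),proj(w,np.array([.5115,-.1285,.018])),proj(w,np.array([.4343,-.1394,.018])))
E
```

```text
time_s: 10.7
position: [0.4734, -0.1338, 0.1543]
tool_rot: [[-0.139, 0.99, -0.002], [0.99, 0.139, 0.001], [0.001, -0.001, -1.0]]
ft_force: [0.5, 1.4, 1.0]
grip_width: 0.0342
[ 0.47342544 -0.13315513  0.15444849] 1.7113323372040101
[314.55533201 244.12815775] [314.96187592 289.60310976] [314.65183136 192.19550485]
```

View pics/w4.png

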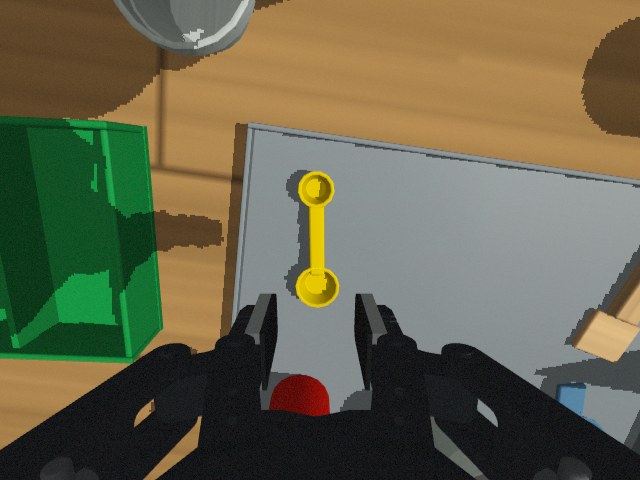

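```bash
python3 -m crank '[0,0,0,0,0,-0.03,40, 0,0,0,0,0,-0.03,40, 0,0,0,0,0,-0.03,40, 0,0,0,0,0,-0.02,40, 0,0,0,0,0,-0.01,40, 0,0,0,0,0,-0.01,40, 0,0,0,0,0,-0.004,40, 0,0,0,0,0,0,40, 0,0,0,0,0,0,5, 0,0,0,0,0,0,5, 0,0,0,0,0,0,5, 0,0,0,0,0,0,5, 0,0,0,0,0,0,5, 0,0,0,0,0,0,5, 0,0,0,0,0,0,5]' 25
```

```text
time_s: 12.25
position: [0.4743, -0.134, 0.0217]
tool_rot: [[-0.14, 0.99, 0.001], [0.99, 0.14, -0.001], [-0.001, 0.001, -1.0]]
ft_force: [-0.7, 0.7, 6.4]
grip_width: 0.0116
```

```bash
python3 -m crank '[0,0,0,0,0,0.01,5, 0,0,0,0,0,0.03,5, 0,0,0,0,0,0.03,5, 0,0,0,0,0,0.03,5, 0,0,-0.0143,-0.002,0.03,0,5, 0,0,-0.0143,-0.002,0.03,0,5, 0,0,-0.0143,-0.002,0.03,0,5, 0,0,-0.0143,-0.002,0.03,0,5, 0,0,-0.0143,-0.002,0.03,0,5, 0,0,-0.0143,-0.002,0.03,0,5, 0,0,-0.0143,-0.002,0.03,0,5, 0,0,-0.0143,-0.002,0.03,0,5, 0,0,-0.0143,-0.002,0.03,0,5, 0,0,-0.0143,-0.002,0.03,0,5, 0,0,-0.0143,-0.002,0.03,0,5, 0,0,-0.0143,-0.002,0.03,0,5, 0,0,-0.0143,-0.002,0.03,0,5, 0,0,-0.0143,-0.0033,0.0315,0,5, 0,0,0,0,0,0,5, 0,0,0,0,0,0,5]'
python3 - <<'E'
from h import *
w=get_image("wrist");cv2.imwrite("pics/w5.png",w["frame"][:,:,::-1])
E
```

```text
time_s: 14.25
position: [0.4443, 0.2878, 0.1214]
tool_rot: [[0.058, 0.998, 0.0], [0.998, -0.058, -0.0], [-0.0, 0.0, -1.0]]
ft_force: [0.4, 0.3, 0.7]
grip_width: 0.0112
```

View pics/w5.png

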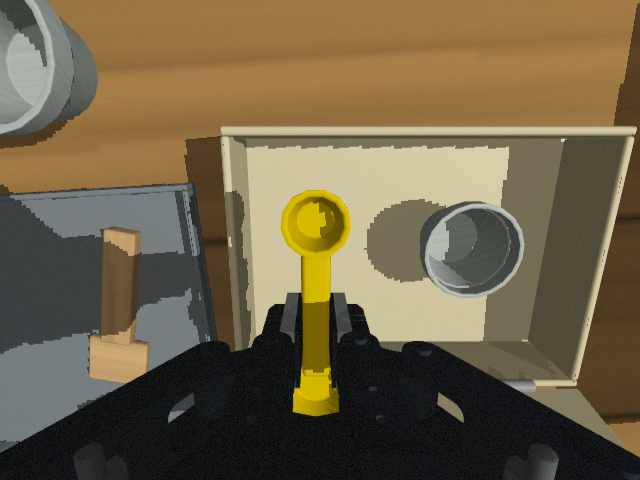

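```bash
python3 -m crank '[0,0,0,0,0,-0.02,5, 0,0,0,0,0,-0.03,5, 0,0,0,0,0,-0.02,5, 0,0,0,0,0,-0.014,5, 0,0,0,0,0,-0.008,5, 0,0,0,0,0,-0.004,5, 0,0,0,0,0,-0.002,5, 0,0,0,0,0,0,5, 0,0,0,0,0,0,5]'
python3 -m crank '[0,0,0,0,0,-0.0007,5, 0,0,0,0,0,0,5, 0,0,0,0,0,0,5]'
```

```text
time_s: 15.2
position: [0.4449, 0.2878, 0.0236]
tool_rot: [[0.059, 0.998, 0.001], [0.998, -0.059, 0.0], [0.0, 0.001, -1.0]]
ft_force: [-0.1, 1.2, -0.3]
grip_width: 0.011
time_s: 15.5
position: [0.4448, 0.2878, 0.0227]
tool_rot: [[0.059, 0.998, 0.001], [0.998, -0.059, 0.0], [0.0, 0.001, -1.0]]
ft_force: [0.2, 0.7, 5.0]
grip_width: 0.0116
```

```bash
python3 -m crank '[0,0,0,0,0,0,12, 0,0,0,0,0,0,18, 0,0,0,0,0,0,25, 0,0,0,0,0,0,30, 0,0,0,0,0,0,30, 0,0,0,0,0,0,30, 0,0,0,0,0,0.01,30, 0,0,0,0,0,0.02,30, 0,0,0,0,0,0.03,30, 0,0,0,0,0,0.03,30, 0,0,0,0,0,0.03,30, 0,0,0,0,0,0.03,30, 0,0,0,0,0,0.03,30, 0,0,0,0,0,0.03,30, 0,0,0,0,0,0.03,30, 0,0,0,0,0,0.03,30, 0,0,0,0,0,0,30]'
python3 - <<'E'
from h import *
w=get_image("wrist");t=get_image("top");cv2.imwrite("pics/w6.png",np.hstack([cv2.resize(w["frame"],(400,300)),cv2.resize(t["frame"][100:325,40:340],(400,300))])[:,:,::-1])
E
```

```text
time_s: 17.2
position: [0.4453, 0.288, 0.297]
tool_rot: [[0.059, 0.998, 0.008], [0.998, -0.059, 0.003], [0.003, 0.008, -1.0]]
ft_force: [-0.8, 0.6, 0.5]
grip_width: 0.0255
```

View pics/w6.png

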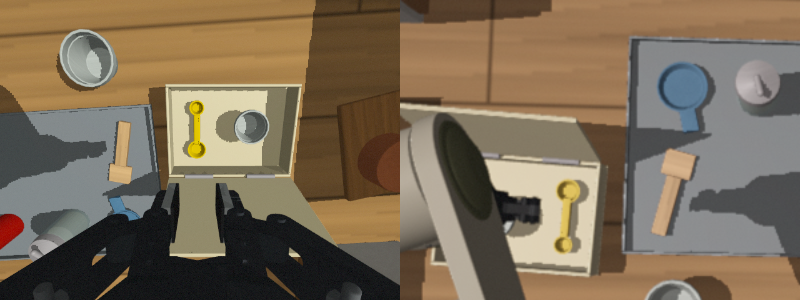

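```bash
python3 -m crank '[0,0,0,0.015,0.007,0.003,0, 0,0,0,0.021,0.007,0.003,0, 0,0,0,0.021,0.007,0,0, 0,0,0,0.021,0.007,0,0, 0,0,0,0.021,0.007,0,0, 0,0,0,0.021,0.007,0,0, 0,0,0,0.021,0.007,0,0, 0,0,0,0.024,0.008,0,0, 0,0,0,0,0,0,0, 0,0,0,0,0,0,0]'
```

```text
time_s: 18.3
position: [0.6094, 0.3446, 0.2965]
tool_rot: [[0.059, 0.998, -0.003], [0.998, -0.059, -0.001], [-0.001, -0.003, -1.0]]
ft_force: [0.7, -0.7, -0.4]
grip_width: 0.0001
```

```bash
python3 -m crank '[0,0,0,0,0,-0.03,0, 0,0,0,0,0,-0.03,0, 0,0,0,0,0,-0.03,0, 0,0,0,0,0,-0.015,0, 0,0,0,0,0,0,0, 0,0,0,0,0,0,0]' && python3 -m crank '[0,0,0,-0.01,0,0,0, 0,0,0,-0.01,0,0,0, 0,0,0,-0.01,0,0,0, 0,0,0,-0.01,0,0,0, 0,0,0,-0.01,0,0,0]' && python3 -m crank '[0,0,0,-0.005,0,0,0, 0,0,0,-0.005,0,0,0, 0,0,0,-0.005,0,0,0]'
python3 - <<'E'
from h import *
s=get_image("scene");cv2.imwrite("pics/s7.png",cv2.resize(s["frame"][60:300,320:640],(640,480))[:,:,::-1])
E
```

```text
time_s: 18.9
position: [0.6093, 0.3447, 0.1944]
tool_rot: [[0.059, 0.998, 0.001], [0.998, -0.059, 0.0], [0.0, 0.001, -1.0]]
ft_force: [0.9, -0.1, 0.7]
grip_width: -0.0001
time_s: 19.4
position: [0.5597, 0.3449, 0.1954]
tool_rot: [[0.059, 0.998, 0.004], [0.998, -0.059, 0.001], [0.002, 0.004, -1.0]]
ft_force: [1.7, -0.1, 1.4]
grip_width: -0.0002
time_s: 19.7
position: [0.5445, 0.3447, 0.1936]
tool_rot: [[0.06, 0.998, 0.001], [0.998, -0.06, 0.0], [0.0, 0.001, -1.0]]
ft_force: [1.1, 0.8, 1.5]
grip_width: -0.0003
```

View pics/s7.png

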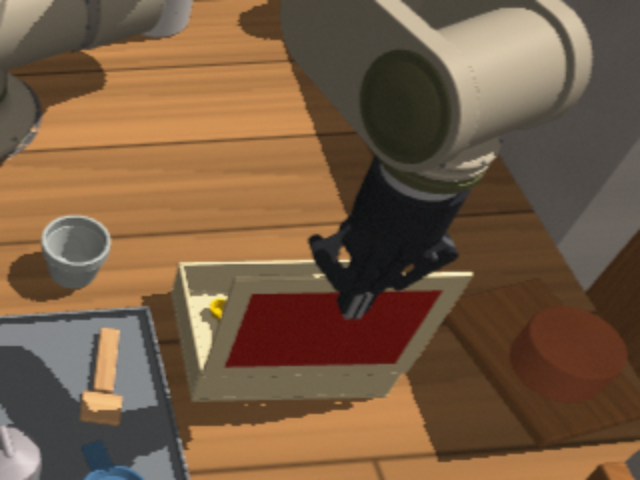

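```bash
python3 -m crank '[0,0,0,-0.011,0,-0.001,0, 0,0,0,-0.011,0,-0.001,0, 0,0,0,-0.01,0,-0.001,0, 0,0,0,-0.01,0,-0.003,0, 0,0,0,-0.011,0,-0.004,0, 0,0,0,-0.01,0,-0.004,0]' && python3 -m crank '[0,0,0,-0.009,0,-0.006,0, 0,0,0,-0.009,0,-0.006,0, 0,0,0,-0.009,0,-0.007,0, 0,0,0,-0.007,0,-0.008,0, 0,0,0,-0.007,0,-0.008,0, 0,0,0,-0.007,0,-0.009,0]' && python3 -m crank '[0,0,0,-0.005,0,-0.01,0, 0,0,0,-0.005,0,-0.01,0, 0,0,0,-0.004,0,-0.01,0, 0,0,0,-0.002,0,-0.01,0, 0,0,0,-0.002,0,-0.01,0, 0,0,0,-0.002,0,-0.006,0, 0,0,0,0,0,0,0]'
```

```text
time_s: 20.35
position: [0.4811, 0.3447, 0.1792]
tool_rot: [[0.059, 0.998, 0.0], [0.998, -0.059, 0.0], [0.0, 0.0, -1.0]]
ft_force: [1.5, -0.1, -0.7]
grip_width: 0.0001
time_s: 20.95
position: [0.4333, 0.3447, 0.1348]
tool_rot: [[0.06, 0.998, 0.0], [0.998, -0.06, 0.0], [0.0, 0.0, -1.0]]
ft_force: [1.5, 0.7, 0.2]
grip_width: -0.0002
time_s: 21.65
position: [0.4131, 0.3444, 0.0783]
tool_rot: [[0.059, 0.998, -0.002], [0.998, -0.059, -0.001], [-0.001, -0.002, -1.0]]
ft_force: [0.1, -0.3, -0.4]
grip_width: 0.0002
```

```bash
for i in 1 2; do python3 -m crank '[0,0,0,0,0,-0.001,0, 0,0,0,0,0,-0.001,0, 0,0,0,0,0,0,0]' | grep -E "posi|ft_"; done; python3 -m crank '[0,0,0,0,0,-0.001,0, 0,0,0,0,0,0,0]' | grep -E "posi|ft_"; python3 -m crank '[0,0,0,0,0,-0.001,0, 0,0,0,0,0,0,0]' | grep -E "posi|ft_"
```

```text
position: [0.4138, 0.3447, 0.0775]
ft_force: [1.0, -0.2, 0.7]
position: [0.4137, 0.3448, 0.0756]
ft_force: [-0.7, 0.2, 3.6]
position: [0.4137, 0.3448, 0.0754]
ft_force: [-2.2, -1.8, 12.5]
position: [0.4138, 0.3448, 0.0753]
ft_force: [-5.3, -3.7, 20.6]
```

```bash
python3 -m crank '[0,0,0,0,0,-0.0015,0, 0,0,0,0,0,0,0]' | grep -E "posi|ft_"; python3 -m crank '[0,0,0,0,0,0.01,0, 0,0,0,0,0,0.03,0, 0,0,0,0,0,0.03,0, 0,0,0,0,0,0.03,0, 0,0,0,0,0,0.01,0, 0,0,0,0,0,0,0]'
python3 - <<'E'
from h import *
s=get_image("scene");cv2.imwrite("pics/s8.png",cv2.resize(s["frame"][60:300,320:640],(640,480))[:,:,::-1])
E
```

```text
position: [0.4138, 0.3449, 0.0751]
ft_force: [-9.2, -5.5, 34.2]
time_s: 23.45
position: [0.4139, 0.3448, 0.1825]
tool_rot: [[0.059, 0.998, 0.002], [0.998, -0.059, 0.001], [0.001, 0.002, -1.0]]
ft_force: [-0.3, -0.8, -0.6]
grip_width: 0.0001
```

View pics/s8.png

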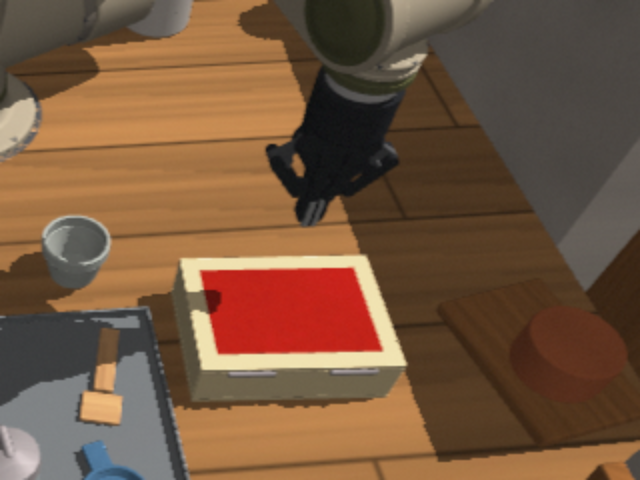

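```bash
python3 -m crank '[0,0,-0.0266,0.0095,-0.0295,0,60, 0,0,-0.0266,0.0095,-0.0295,0,60, 0,0,-0.0266,0.0095,-0.0295,0,60, 0,0,-0.0266,0.0095,-0.0295,0,60, 0,0,-0.0266,0.0095,-0.0295,0,60, 0,0,-0.0266,0.0095,-0.0295,0,60, 0,0,-0.0266,0.0095,-0.0295,0,60, 0,0,0,0,0,0,60, 0,0,0,0,0,0,60]'
python3 - <<'E'
from h import *
w=get_image("wrist");f=w["frame"];cv2.imwrite("pics/w9.png",f[:,:,::-1])
for p in((.480,.1385,.016),(.4225,.1528,.016),(.5435,.1227,.011)):print(proj(w,np.array(p)))
# wood mask axis
hsv=cv2.cvtColor(f,cv2.COLOR_RGB2HSV)
E
```

```text
time_s: 24.4
position: [0.4796, 0.138, 0.1804]
tool_rot: [[0.244, 0.97, -0.003], [0.97, -0.244, 0.0], [-0.001, -0.003, -1.0]]
ft_force: [0.2, 0.1, -0.2]
grip_width: 0.0517
[316.37814996 235.66779108]
[316.09468643 164.27447578]
[316.63688034 303.88364367]
```

View pics/w9.png

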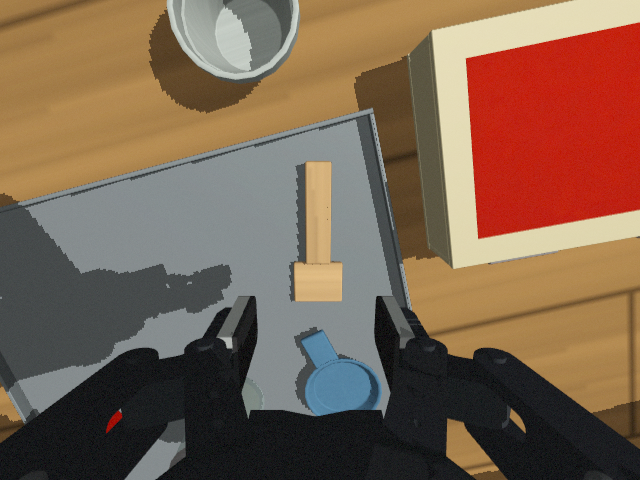

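```bash
python3 -m crank '[0,0,0,0,0.001,-0.03,60, 0,0,0,0,0,-0.03,60, 0,0,0,0,0,-0.03,60, 0,0,0,0,0,-0.03,60, 0,0,0,0,0,-0.02,55, 0,0,0,0,0,-0.01,50, 0,0,0,0,0,-0.007,50, 0,0,0,0,0,-0.003,50, 0,0,0,0,0,0,50, 0,0,0,0,0,0,5, 0,0,0,0,0,0,5, 0,0,0,0,0,0,5, 0,0,0,0,0,0,5, 0,0,0,0,0,0,5, 0,0,0,0,0,0,5, 0,0,0,0,0,0,5]' 40
```

```text
time_s: 26.05
position: [0.4805, 0.1392, 0.0227]
tool_rot: [[0.243, 0.97, 0.002], [0.97, -0.243, 0.0], [0.0, 0.002, -1.0]]
ft_force: [-1.4, -0.3, 6.4]
grip_width: 0.0208
```

```bash
python3 -m crank '[0,0,0,0,0,0.01,5, 0,0,0,0,0,0.02,5, 0,0,0,0,0,0.03,5, 0,0,0,0,0,0.03,5, 0,0,0,0,0,0.02,5, 0,0,0,0,0,0,5]' && python3 -m crank '[0,0,0.0188,0,-0.03,0,5, 0,0,0.0188,0,-0.03,0,5, 0,0,0.0188,0,-0.03,0,5, 0,0,0.0188,0,-0.03,0,5, 0,0,0.0188,0,-0.03,0,5, 0,0,0.0188,0,-0.03,0,5, 0,0,0.0188,0,-0.03,0,5, 0,0,0.0188,0,-0.03,0,5, 0,0,0.0188,0,-0.03,0,5, 0,0,0.0188,0,-0.03,0,5, 0,0,0.0188,0,-0.03,0,5, 0,0,0.0188,0,-0.03,0,5, 0,0,0.0188,0.003,-0.03,0,5, 0,0,0.0188,0.003,-0.03,0,5, 0,0,0.0188,0.003,-0.03,0,5, 0,0,0.0188,0.004,-0.03,0,5, 0,0,0.0188,0.004,-0.03,0,5, 0,0,0.0188,0.004,-0.031,0,5, 0,0,0,0,0,0,5, 0,0,0,0,0,0,5]'
python3 - <<'E'
from h import *
w=get_image("wrist");f=w["frame"];cv2.imwrite("pics/w10.png",f[:,:,::-1])
E
```

```text
time_s: 26.65
position: [0.4812, 0.1393, 0.1349]
tool_rot: [[0.243, 0.97, 0.006], [0.97, -0.243, 0.0], [0.002, 0.006, -1.0]]
ft_force: [-0.7, -0.8, -0.3]
grip_width: 0.0205
time_s: 28.65
position: [0.5006, -0.4017, 0.1307]
tool_rot: [[-0.092, 0.996, -0.001], [0.996, 0.092, 0.002], [0.002, -0.001, -1.0]]
ft_force: [-1.0, 1.2, 0.8]
grip_width: 0.0205
```

View pics/w10.png

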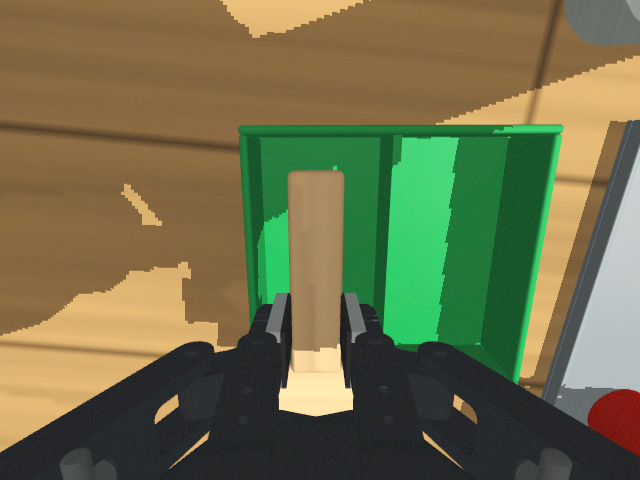

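```bash
python3 -m crank '[0,0,0,0,0,-0.02,5, 0,0,0,0,0,-0.03,5, 0,0,0,0,0,-0.02,5, 0,0,0,0,0,-0.014,5, 0,0,0,0,0,-0.01,5, 0,0,0,0,0,-0.006,5, 0,0,0,0,0,-0.003,5, 0,0,0,0,0,-0.002,5, 0,0,0,0,0,0,5, 0,0,0,0,0,0,5]' && python3 -m crank '[0,0,0,0,0,-0.001,5, 0,0,0,0,0,0,5, 0,0,0,0,0,0,5]'|grep -E "pos|ft"
```

```text
time_s: 29.7
position: [0.5013, -0.402, 0.0273]
tool_rot: [[-0.092, 0.996, 0.001], [0.996, 0.092, -0.001], [-0.001, 0.001, -1.0]]
ft_force: [0.5, 0.4, 0.3]
grip_width: 0.0203
position: [0.5011, -0.4018, 0.0259]
ft_force: [-0.0, -0.2, -0.8]
```

```bash
for i in 1 2; do python3 -m crank '[0,0,0,0,0,-0.001,5, 0,0,0,0,0,0,5]'|grep -E "pos|ft"; done;  python3 -m crank '[0,0,0,0,0,-0.0007,5, 0,0,0,0,0,0,5]'|grep -E "pos|ft"
```

```text
position: [0.5011, -0.4018, 0.0247]
ft_force: [0.5, 0.0, 0.2]
position: [0.5012, -0.402, 0.0241]
ft_force: [-0.9, 0.2, 2.1]
position: [0.5013, -0.402, 0.0239]
ft_force: [-1.8, 1.4, 6.9]
```

```bash
python3 -m crank '[0,0,0,0,0,0,28, 0,0,0,0,0,0,32, 0,0,0,0,0,0,38, 0,0,0,0,0,0,42, 0,0,0,0,0,0,42, 0,0,0,0,0,0,42, 0,0,0,0,0,0.01,42, 0,0,0,0,0,0.02,42, 0,0,0,0,0,0.03,42, 0,0,0,0,0,0.03,42, 0,0,0,0,0,0.03,42, 0,0,0,0,0,0.03,42, 0,0,0,0,0,0.03,42, 0,0,0,0,0,0.03,42, 0,0,0,0,0,0.03,42, 0,0,0,0,0,0,42]' 25 && python3 -m crank '[0,0,-0.0358,0.0137,0.0305,0,60, 0,0,-0.0358,0.0137,0.0305,0,60, 0,0,-0.0358,0.0137,0.0305,0,60, 0,0,-0.0358,0.0137,0.0305,0,60, 0,0,-0.0358,0.0137,0.0305,0,60, 0,0,-0.0358,0.0137,0.0305,0,60, 0,0,-0.0358,0.0137,0.0305,0,60, 0,0,-0.0358,0.0137,0.0305,0,60, 0,0,-0.0358,0.0137,0.0305,0,60, 0,0,0,0,0,0,60, 0,0,0,0,0,0,60]'
python3 - <<'E'
from h import *
w=get_image("wrist");f=w["frame"];cv2.imwrite("pics/w11.png",f[:,:,::-1])
h=cv2.cvtColor(f,cv2.COLOR_RGB2HSV)
m=((h[...,1]<50)&(h[...,2]>170)).astype(np.uint8)
n,l,s,c=cv2.connectedComponentsWithStats(m)
for i in range(1,n):
    if s[i,4]>300:
        r=cv2.minAreaRect(np.argwhere(l==i)[:,::-1].astype(np.float32)); print(s[i],c[i],r)
for p in((.6248,-.1265,.174),(.59,-.118,.174),(.659,-.135,.174)):print(proj(w,np.array(p)))
E
```

```text
time_s: 32.2
position: [0.5018, -0.4027, 0.2677]
tool_rot: [[-0.093, 0.996, 0.005], [0.996, 0.093, -0.006], [-0.007, 0.005, -1.0]]
ft_force: [-0.1, -0.2, -0.0]
grip_width: 0.0359
time_s: 33.3
position: [0.6244, -0.127, 0.2623]
tool_rot: [[0.226, 0.974, -0.001], [0.974, -0.226, 0.0], [-0.0, -0.001, -1.0]]
ft_force: [-0.4, 0.3, 0.0]
grip_width: 0.051
[ 478  167   47   59 1378] [506.90493469 192.8149492 ] ((505.723388671875, 193.20806884765625), (61.773895263671875, 36.49877166748047), 63.99665069580078)
[ 298  206   39  102 3820] [317.68298429 255.72591623] ((317.0, 256.5), (101.0, 38.0), 90.0)
[ 589  389   51   60 1792] [620.73381696 413.18973214] ((627.2152709960938, 411.1594543457031), (62.7965087890625, 45.2372932434082), 36.52885437011719)
[ 446  444   61   36 1156] [475.04584775 462.26989619] ((477.6961669921875, 462.31927490234375), (65.16539764404297, 28.065855026245117), 37.87498474121094)
[316.4083114  262.94591672]
[317.03098848 207.73013791]
[315.63375816 312.85080096]
```

View pics/w11.png

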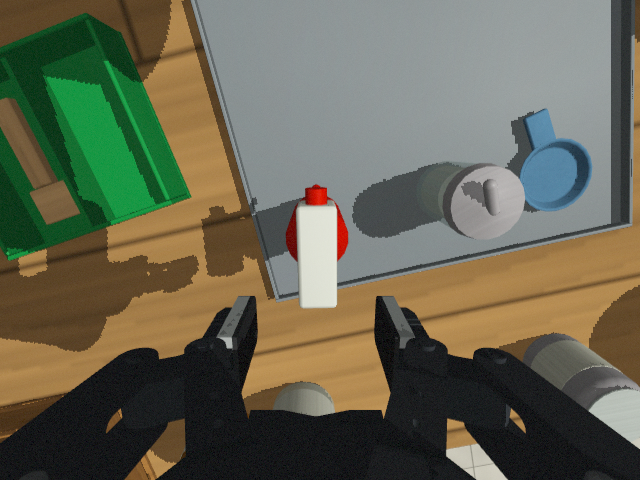

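```bash
python3 -m crank '[0,0,0,-0.002,0,-0.02,60, 0,0,0,0,0,-0.03,60, 0,0,0,0,0,-0.02,60, 0,0,0,0,0,-0.02,60, 0,0,0,0,0,-0.01,60, 0,0,0,0,0,-0.006,60, 0,0,0,0,0,0,60, 0,0,0,0,0,0,60]' && python3 -m crank '[0,0,0,0,0,0,45, 0,0,0,0,0,0,35, 0,0,0,0,0,0,10, 0,0,0,0,0,0,10, 0,0,0,0,0,0,10, 0,0,0,0,0,0,10, 0,0,0,0,0,0,10, 0,0,0,0,0,0,10]' 35
```

```text
time_s: 34.15
position: [0.6227, -0.1277, 0.158]
tool_rot: [[0.228, 0.974, 0.001], [0.974, -0.228, -0.001], [-0.0, 0.001, -1.0]]
ft_force: [0.1, -0.3, 0.1]
grip_width: 0.0512
time_s: 34.95
position: [0.6227, -0.1273, 0.1577]
tool_rot: [[0.227, 0.974, 0.001], [0.974, -0.227, -0.0], [0.0, 0.001, -1.0]]
ft_force: [0.8, 1.3, 5.0]
grip_width: 0.0252
```

```bash
python3 -m crank '[0,0,0,0,0,0.005,10, 0,0,0,0,0,0.015,10, 0,0,0,0,0,0.02,10, 0,0,0,0,0,0.02,10, 0,0,0,0,0,0.02,10, 0,0,0,0,0,0.015,10, 0,0,0,0,0,0.005,10, 0,0,0,0,0,0,10]' && python3 -m crank '[0,0,0.0268,-0.0055,-0.0075,0,10, 0,0,0.0268,-0.0105,-0.0155,0,10, 0,0,0.0268,-0.0105,-0.0155,0,10, 0,0,0.0268,-0.0105,-0.0155,0,10, 0,0,0.0268,-0.0105,-0.0155,0,10, 0,0,0.0268,-0.0105,-0.0155,0,10, 0,0,0.0268,-0.0105,-0.0155,0,10, 0,0,0.0268,-0.0105,-0.0155,0,10, 0,0,0.0268,-0.0105,-0.0155,0,10, 0,0,0.0268,-0.0105,-0.0155,0,10, 0,0,0.0268,-0.0105,-0.0155,0,10, 0,0,0.0268,-0.0105,-0.0155,0,10, 0,0,0,-0.0055,-0.0095,0,10, 0,0,0,0,0,0,10, 0,0,0,0,0,0,10]'
python3 - <<'E'
from h import *
w=get_image("wrist");f=w["frame"];cv2.imwrite("pics/w12.png",f[:,:,::-1])
h=cv2.cvtColor(f,cv2.COLOR_RGB2HSV)
g=((h[...,0]>50)&(h[...,0]<85)&(h[...,1]>120)); r=(((h[...,0]<6)|(h[...,0]>174))&(h[...,1]>150)&(h[...,2]>60))
for v in range(100,320,20):
    a=np.flatnonzero(g[v]);b=np.flatnonzero(r[v]); print(v,(a.min(),a.max()) if len(a) else "",(b.min(),b.max()) if len(b) else "")
# projected estimate of caddy inner-compartment rim corners
c,s=np.cos(.094),np.sin(.094)
for a,b in((-.08,.085),(-.08,.003),(.08,.003),(.08,.085)):print(proj(w,np.array([.5006+c*a-s*b,-.3585+s*a+c*b,.055])).round(1))
E
```

```text
time_s: 35.75
position: [0.6223, -0.1274, 0.2571]
tool_rot: [[0.228, 0.974, -0.0], [0.974, -0.228, -0.0], [-0.0, -0.0, -1.0]]
ft_force: [-0.5, -0.3, -2.3]
grip_width: 0.0257
time_s: 37.25
position: [0.4961, -0.3144, 0.2566]
tool_rot: [[-0.091, 0.996, -0.0], [0.996, 0.091, 0.001], [0.001, -0.0, -1.0]]
ft_force: [0.4, 0.4, -2.9]
grip_width: 0.0257
100  
120  
140 (np.int64(171), np.int64(370)) 
160 (np.int64(173), np.int64(369)) 
180 (np.int64(176), np.int64(369)) 
200 (np.int64(178), np.int64(368)) 
220 (np.int64(180), np.int64(367)) (np.int64(295), np.int64(339))
240 (np.int64(182), np.int64(366)) (np.int64(284), np.int64(350))
260 (np.int64(184), np.int64(366)) (np.int64(276), np.int64(357))
280 (np.int64(187), np.int64(365)) (np.int64(270), np.int64(362))
300 (np.int64(189), np.int64(364)) 
[360.1 138.2]
[268.3 138.6]
[274.7 303.5]
[355.3 303.2]
```

```bash
python3 -m crank '[0,0,0,0,0.0015,-0.01,10, 0,0,0,0,0,-0.02,10, 0,0,0,0,0,-0.02,10, 0,0,0,0,0,-0.016,10, 0,0,0,0,0,-0.012,10, 0,0,0,0,0,-0.008,10, 0,0,0,0,0,-0.005,10, 0,0,0,0,0,-0.003,10, 0,0,0,0,0,-0.002,10, 0,0,0,0,0,0,10, 0,0,0,0,0,0,10]' && python3 -m crank '[0,0,0,0,0,-0.001,10, 0,0,0,0,0,0,10]'|grep -E "pos|ft" ; python3 -m crank '[0,0,0,0,0,-0.0007,10, 0,0,0,0,0,0,10]'|grep -E "pos|ft"
```

```text
time_s: 38.4
position: [0.496, -0.3135, 0.1615]
tool_rot: [[-0.092, 0.996, 0.001], [0.996, 0.092, -0.001], [-0.001, 0.001, -1.0]]
ft_force: [-0.3, -0.2, -2.2]
grip_width: 0.0256
position: [0.4959, -0.3133, 0.1602]
ft_force: [0.5, -0.6, -2.6]
position: [0.4959, -0.3133, 0.1593]
ft_force: [-0.1, 0.9, -1.8]
```

```bash
for i in 1 2; do python3 -m crank '[0,0,0,0,0,-0.0007,10, 0,0,0,0,0,0,10]'|grep -E "pos|ft"; done
```

```text
position: [0.496, -0.3134, 0.1588]
ft_force: [0.4, 0.5, -1.5]
position: [0.4961, -0.3134, 0.1587]
ft_force: [-0.8, 1.2, 5.3]
```

Contact; release gently and retreat upward.

```bash
python3 -m crank '[0,0,0,0,0,0,32, 0,0,0,0,0,0,36, 0,0,0,0,0,0,42, 0,0,0,0,0,0,50, 0,0,0,0,0,0,60, 0,0,0,0,0,0,60, 0,0,0,0,0,0,60, 0,0,0,0,0,0.01,60, 0,0,0,0,0,0.02,60, 0,0,0,0,0,0.03,60, 0,0,0,0,0,0.03,60, 0,0,0,-0.02,0.01,0.01,60, 0,0,0,-0.03,0.03,0,60, 0,0,0,-0.03,0.04,0,60, 0,0,0,-0.03,0.04,0,60, 0,0,0,-0.03,0.04,0,60, 0,0,0,-0.02,0.04,0,60, 0,0,0,0,0.04,0,60, 0,0,0,0,0.04,0,60, 0,0,0,0,0,0,60]'
cat > chk.py <<'E'
from h import *
for n in("top","scene"):
    d=get_image(n);f=d["frame"];h=cv2.cvtColor(f,cv2.COLOR_RGB2HSV);H,S,V=[h[...,i].astype(int) for i in range(3)]
    cv2.imwrite(f"pics/end_{n}.png",f[:,:,::-1])
    ms={"white":(S<50)&(V>150),"red":((H<6)|(H>174))&(S>170)&(V>90),"blue":(H>95)&(H<118)&(S>90),"green":(H>50)&(H<80)&(S>130),"beech":(H>8)&(H<18)&(S>60)&(S<150)&(V>150)}
    for k,m in ms.items():
        c,l,s,ce=cv2.connectedComponentsWithStats(m.astype(np.uint8))
        print(n,k,[(s[i][:5].tolist(),ce[i].round(1).tolist()) for i in range(1,c) if s[i,4]>120 and s[i,1]>100 and s[i,1]<345][:8])
    c,s=np.cos(.094),np.sin(.094)
    print("caddy rim",[proj(d,np.array([.5006+c*a-s*b,-.3585+s*a+c*b,.055])).round(0).tolist() for a,b in((-.085,.09),(-.085,-.09),(.085,-.09),(.085,.09))])
    print("head expected",[proj(d,np.array([.4975,-.3133,z])).round(1).tolist() for z in(.175,.145,.09)],"disp",proj(d,np.array([.6255,.0127,.127])).round(1),"rest",proj(d,np.array([.6413,.1226,.018])).round(1),"scraper",proj(d,np.array([.5013,-.402,.017])).round(1))
E
python3 chk.py
```

```text
time_s: 41.2
position: [0.3351, -0.0299, 0.2589]
tool_rot: [[-0.097, 0.995, 0.002], [0.995, 0.097, 0.0], [-0.0, 0.002, -1.0]]
ft_force: [0.0, 0.1, 0.1]
grip_width: 0.0512
top white [([292, 146, 21, 31, 451], [301.4, 161.7]), ([62, 213, 127, 95, 3607], [125.7, 260.1]), ([486, 215, 24, 42, 805], [497.9, 235.9]), ([222, 310, 45, 45, 581], [250.0, 330.9]), ([235, 317, 84, 147, 2567], [277.6, 392.8]), ([429, 322, 18, 21, 246], [436.6, 330.7]), ([308, 326, 85, 84, 4042], [347.0, 370.4])]
top red [([460, 223, 29, 30, 655], [474.3, 238.8]), ([74, 225, 103, 70, 6065], [125.2, 259.5])]
top blue [([233, 147, 38, 52, 1258], [252.2, 168.3])]
top green [([444, 194, 107, 93, 5668], [495.9, 241.7])]
top beech [([595, 109, 45, 8, 170], [621.1, 111.5]), ([0, 117, 106, 14, 1048], [49.7, 123.6]), ([373, 116, 267, 22, 1635], [550.5, 125.2]), ([391, 129, 249, 40, 2493], [559.8, 145.8]), ([0, 132, 105, 43, 3353], [53.3, 151.4]), ([109, 133, 102, 45, 3893], [160.4, 155.0]), ([418, 152, 222, 36, 5689], [510.6, 170.7]), ([64, 180, 146, 84, 4853], [139.5, 199.1])]
caddy rim [[459.0, 288.0], [553.0, 281.0], [54
[... 355 characters left out ...]
 233, 37, 46, 992], [163.2, 256.9])]
scene blue [([359, 281, 37, 45, 1080], [376.1, 305.8])]
scene green [([95, 221, 98, 91, 5078], [143.2, 269.7])]
scene beech [([58, 104, 190, 47, 3323], [145.9, 124.4]), ([27, 112, 43, 40, 691], [48.5, 131.9]), ([189, 129, 304, 60, 5671], [372.5, 160.1]), ([20, 148, 125, 22, 1196], [78.0, 158.2]), ([16, 168, 71, 9, 223], [48.5, 171.9]), ([15, 170, 128, 11, 338], [81.9, 175.1]), ([198, 172, 303, 72, 4738], [328.4, 199.9]), ([7, 177, 135, 23, 1291], [71.4, 188.4])]
caddy rim [[185.0, 221.0], [101.0, 233.0], [91.0, 301.0], [184.0, 287.0]]
head expected [[144.7, 221.0], [149.7, 230.5], [158.1, 246.6]] disp [322.8 280.2] rest [376.9 310.1] scraper [126.3 270. ]
```

Run:
```python
from h import *
a=cv2.imread("pics/top0.png").astype(int);b=cv2.imread("pics/end_top.png").astype(int)
print(np.abs(a-b)[140:200,230:272].mean(),np.abs(a-b)[140:185,285:330].mean(), observe()["qvel"].round(3))
print(close_job())
```

```text
3.507142857142857 1.5535802469135802 [-2.57   1.116 -0.327 -0.078 -0.25  -0.415]
the job is handed in; nothing more can be done
None
```

I made up both kits in the order asked and handed the job in at about 41 s of the 141 s allowed.

- **Pudding kit:** The smallest basin and the yellow spoon stand right way up on the tin's floor, as the wrist picture showed before I closed the lid. I pressed the lid down to a hard stop at 34 N, with the fingertips level with the shut lid's top. The scene picture showed it shut.
- **Cleaning kit:** The scraper lies flat in the outer compartment and a wrist picture taken from above the tray showed it there. The bottle stands in the inner compartment. In the last top and scene images its spray head was within about 3 pixels of where an upright bottle should be.
- **Left alone:** The dispenser and spoon rest look unmoved; the before-and-after image difference around them was small.

**What I could not check well:**
- I had used all 16 picture views before setting the bottle down, so that placing was checked only by numbers and image code.
- My top-camera estimates and the wrist camera disagreed by up to about 5 pixels. I allowed for this in the moves, and the clearances covered it.
- The arm still showed a small joint speed, at most 2.6 degrees/s, at my last reading. It was clear of everything.

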